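# Hold a sample tube up to the viewing screen

### The arm

A 7-joint arm with a two-finger parallel gripper is mounted at the origin on a cart in front of the work surface, level with it; the furniture and walls round the work are solid. World frame = base frame: x ahead of the robot, y to its left, z up, the work surface at z = 0. Lengths are in m, angles in rad, forces in N, time in s.
With the tool pointing down it reaches from about 0.35 to 0.9 m from the base axis. Payload 8.1 kg.
Tool frame: the origin (TCP) lies at the very end of the fingers, on their centre line; the grasp point (between the pads) lies 19 mm behind it; x points along the fingers, y is the direction in which the jaws open and shut, and the axes are right-handed (so a half turn about x gives the same grasp; the last joint's range is limited). The gripper opens to 92 mm and grips with 3 to 60 N. Pads are 19 mm wide; open, the fingers measure 130 mm over their backs; the gripper's body (75 mm by 190 mm) begins 47 mm behind the grasp point.
Start: joints at [-1.297, 0.434, 0.025, 1.573, -0.012, 1.134, -0.075], TCP at [0.23, 0.581, 0.227] pointing down, gripper open.
Joint ranges: [-2.62, 2.62], [-0.44, 2.09], [-1.27, 1.32], [0.08, 2.57], [-1.32, 4.46], [0.12, 2], [-2.74, 2.74]. Speed limits (rad/s): [2.22, 2.22, 3.01, 3.01, 3.14, 3.14, 3.14].

### API

Orientations are given as a rotation vector (axis times angle).
In Python, from cell import * gives the robot as it stands.
- The arm moves only by the shell command python3 -m handwheel 'ROWS' [FORCE]. ROWS is JSON, a list of rows, each a list of 7 numbers: the opening, from 0 (shut) to 1 (fully open), then the shift along the tool's x, y, z in m, then the turn, a rotation vector about the tool's x, y, z in rad. A call has 1 to 10 rows; each row shifts and turns the commanded pose from where the row before left it, along the tool's axes as they then stand; what a row does not reach is not made up. A row lasts 1/10 s, in which the tool goes at most 50 mm and 8.59 degrees, less where a joint would pass 70% of its speed; a pose out of reach is approached as far as the arm can. A call is refused whole if a number of a shift passes 0.05 or a number of a turn 0.15, either way. A call with a gripper value outside its range is refused whole. The fingers move at their own pace and stop on an object; FORCE is the grip in N (left out, the last holds). Time passes only in rows, so rows that do not move let the fingers close. It gives the time, the measured TCP pose, the force and the opening at its end, in the units of the state.
- observe(): the state, without advancing time (a new reading comes with each control period).
- get_image(name): name is "scene" or "top"; returns (picture, depth): 480x640x3 uint8, blue, green, red; 480x640 float32, m along the optical axis (not along the pixel's ray), 0 where there is no reading.
- get_calibration(name): a dict with "camera_matrix" (3x3 intrinsics, pixels), "k1" (the pictures are not rectified: a ray, as slopes to the right and down, at radius r is drawn at 1 + k1 r^2 times it, then the intrinsics apply), "pose" (4x4, takes a point from camera to world coordinates). Camera axes: x right, y down, z forward; pixel columns grow to the right and rows downward; lengths in m; the calibration is good to about 2 mm. A picture is of the moment at which its call begins. get_calibration takes no time and is no camera call.
- sign_off(): hands the job in, once; it reports no verdict.
The state is a dict: "clock": time; "joints": joint angles; "dq": joint speeds; "joint_efforts": joint torques, N m; "position": TCP position; "ee_rot": TCP orientation; "force": force on the tool from outside, world axes, zero at the start; "ft_torque": the same for the moment, N m; "width": opening from 0.0 (shut) to 1.0 (fully open).
Only numpy, scipy, OpenCV 4.12 (cv2) and the standard library are available. Lean on these libraries where they do the work, as an engineer would, in place of code of your own. Each camera call takes 0.05 s, during which the arm holds its last target. There are 200 camera calls.

### The job

Set up the viewing screen and show a tube against it: hook the white screen over the left end of the rail (seen from the robot), with the flat face towards the robot, slide it along the rail to the red pointer and let go of it. Then pick up the tube with the blue filling and finish while holding it upright and still, about 10 cm in front of the screen's middle, its foot about 6 cm above the worktop, clear of the screen and the stand. Leave the other two tubes and the two small vials as they stand.

Things in the scene. Friction and masses are not known exactly. Their poses are not given: they have to be found in the camera images.
- stand: Fixed stand: grey base bar 70 (x) x 280 (y) x 8 mm, posts at y = +-125 mm. Origin: centre of the underside, on the worktop, below the rail's middle. x away from the robot, +y to its left, z up; may be turned a little. Post-top blocks 22 x 18 x 22 mm, tops at z = 176 mm.
- rail_mid (a point): Middle of the stand's round horizontal steel rail (12 mm thick) on its centre line, 165 mm above the worktop; the rail runs along y, 232 mm of it free between the post blocks. The left end is its +y end. Axes as the stand's.
- pointer: Fixed red pointer, 14 mm wide, 6 mm high, on the base bar, jutting towards the robot to 71 mm in front of the rail. Origin straight below the rail's centre line, 8 mm above the worktop: the hung screen's middle belongs above it. Axes as the stand's; 10 to 60 mm right (-y) of the rail's middle.
- screen: Loose white screen, about 150 g, 70 mm wide, first standing on the worktop. Origin: underside of its foot, straight below hook, tab and balance point; x to the back, z up. Foot 5 mm thick, x -24 to 51, y -35 to 35 mm. Sheet 4 mm thick at x -15 to -11 mm, z up to 126 mm. Hung on the rail its origin is below the rail, 51 mm above the worktop, x along the stand's x.
- screen_hook (a point): Middle of the underside of the hook's roof, 120 mm above the screen's origin; rests on the rail when hung. Slot 22 mm wide (x), 60 mm long (y), between the sheet and a back lip reaching down to z = 101 mm, flared out to z = 91 mm (from the screen's origin). The long foot juts out below the rail, so bring the screen in from the robot's side with the lip above the rail, then lower it.
- screen_tab (a point): Centre of the blue grip tab on the hook's roof, 142 mm above the screen's origin: 12 mm thick in x, 40 mm in y, z from 126 to 159 mm. Pinch it across x from above.
- screen_face (a point): Middle of the screen's flat white face, 65 mm above and 15 mm before (-x) the screen's origin; this face looks to the robot, also when hung.
- tube_blue: Loose tube to be shown: clear, blue filling, blue cap, about 50 g, upright. Origin: centre of the underside, z up along the tube. 115 mm high; body 28 mm in diameter, cap 34 mm from z = 97 to 115 mm: grasp the cap from above. The three tubes stand in a row along y, 75 to 95 mm apart, to the left behind the balances, in any order.
- tube_tan: Bystander: the same kind of tube with tan filling; leave it standing.
- tube_pale: Bystander: the same kind of tube with pale, almost white filling; leave it standing.
- vial_amber: Bystander: small amber glass vial with white cap, 22 mm in diameter, 44 mm high; leave it standing. Origin: centre of the underside.
- vial_white: Bystander: small white vial with blue cap, 22 mm in diameter, 44 mm high; leave it standing. Origin: centre of the underside.
Mind the look-alikes: they are no part of the job. Leave any black look-alike of the screen alone.

How it is judged:
On the way, in this order (a step that is already met when the one before it is completed fails the run):
1. the screen sits with its hook over the left end of the rail, its middle at least 40 mm left of the rail's middle, face towards the robot (z of screen in the frame of stand between 0.045 and 0.059 m and x of screen in the frame of stand between -0.012 and 0.012 m and y of screen in the frame of stand above 0.04 m and contact force between screen and stand above 0.2 N and angle between the x axis of screen and the x axis of stand, either way round below 0.3 rad and x of screen_face in the frame of stand below 0 m), for 0.1 s.
2. the screen is passing along the rail, hook still over it, towards the pointer (its middle 10 to 35 mm left of the rail's middle) (z of screen in the frame of stand between 0.045 and 0.059 m and x of screen in the frame of stand between -0.012 and 0.012 m and y of screen in the frame of stand between 0.01 and 0.035 m).
3. the screen hangs by itself on the rail, its middle within 8 mm of the pointer (z of screen in the frame of stand between 0.046 and 0.056 m and x of screen in the frame of stand between -0.012 and 0.012 m and y of screen in the frame of pointer between -0.008 and 0.008 m and angle between screen's own z axis and vertical below 0.15 rad and contact force between screen and the fingers below 0.1 N and contact force between screen and stand above 0.3 N and linear speed of screen below 0.03 m/s and angle between the x axis of screen and the x axis of stand, either way round below 0.25 rad and x of screen_face in the frame of stand below 0 m), for 0.3 s.
At the end, for the whole second after the job is handed in: Screen hangs released and still on the rail, face to the robot, within 8 mm of the pointer. Blue tube is held by the fingers alone, still, upright within 7 deg, 70 to 155 mm in front of the rail, within 25 mm of the pointer sideways, foot 35 to 95 mm above the worktop (all of step 3 and height (world z) of tube_blue between 0.035 and 0.095 m and x of tube_blue in the frame of pointer between -0.155 and -0.07 m and y of tube_blue in the frame of pointer between -0.025 and 0.025 m and angle between tube_blue's own z axis and vertical below 0.12 rad and linear speed of tube_blue below 0.02 m/s and angular speed of tube_blue below 0.15 rad/s and contact force between tube_blue and the fingers above 1 N and contact force between tube_blue and screen below 0.05 N and contact force between tube_blue and stand below 0.05 N and contact force between tube_blue and pointer below 0.05 N); the arm keeps its last pose, push and grip.
It fails at once if the tube with the pale filling is shifted more than 20 mm or tipped over (distance of tube_pale from where it was at the start of the episode above 0.02 m or angle between tube_pale's own z axis and vertical above 0.4 rad).
It fails at once if the tube with the tan filling is shifted more than 20 mm or tipped over (distance of tube_tan from where it was at the start of the episode above 0.02 m or angle between tube_tan's own z axis and vertical above 0.4 rad).
It fails at once if the small amber vial is shifted more than 20 mm or tipped over (distance of vial_amber from where it was at the start of the episode above 0.02 m or angle between vial_amber's own z axis and vertical above 0.4 rad).
It fails at once if the small white vial is shifted more than 20 mm or tipped over (distance of vial_white from where it was at the start of the episode above 0.02 m or angle between vial_white's own z axis and vertical above 0.4 rad).
It also fails if it takes over 64 s, if anything falls off the work surface, if the arm or the gripper's body presses on something with over 40 N, if the wrist force passes 120 N, or if a joint passes its speed limit or range.

## Working session

There is one attempt and no reset: what is moved stays moved. The work goes in short steps, Python scripts to look and compute and a shell command to move; the robot and the scene stay as the last step left them, time stands still between calls to the robot, and variables do not carry over. Pictures are saved under pics/ and viewed, about 8 in all and at most 12, crops included, and the job is handed in when it is done.

```bash
mkdir -p pics; ls
python3 - <<'E'
from cell import *
import numpy as np,cv2
print(observe())
for n in("scene","top"):
    im,d=get_image(n); cv2.imwrite(f"pics/{n}1.png",im); np.save(f"pics/{n}1.npy",d)
    c=get_calibration(n); print(n,c)
E
```

```text
pics
{'clock': 0.0, 'joints': array([-1.29661804,  0.43519975,  0.02498684,  1.57410302, -0.01157474,
        1.13400183, -0.07507922]), 'dq': array([-0.00064586, -0.00078932,  0.00071226, -0.00027535,  0.00148515,
        0.00121095,  0.00083066]), 'joint_efforts': array([-4.82856231e-04, -6.67857456e+01,  9.84076224e-01, -3.14454138e+01,
       -6.07315404e-02,  4.27887181e-02,  1.60330474e-04]), 'position': array([0.22983366, 0.58065273, 0.22595729]), 'ee_rot': array([ 0.29441586,  1.55062673, -0.29688229]), 'force': array([-0.93411038,  1.13946526, -0.18017837]), 'ft_torque': array([ 0.02065961, -0.03248231,  0.0054902 ]), 'width': 1.001058319079268}
scene {'camera_matrix': array([[613.64341768,   0.        , 313.69955713],
       [  0.        , 613.64341768, 239.72360767],
       [  0.        ,   0.        ,   1.        ]]), 'k1': -0.14080602607328463, 'pose': array([[ 0.72184441, -0.29165004,  0.62759931, -0.25619733],
       [-0.69204961, -0.30790448,  0.65288757, -0.76564181],
       [ 0.00282595, -0.9056131 , -0.42409542,  0.62382823],
       [ 0.        ,  0.        ,  0.        ,  1.        ]])}
top {'camera_matrix': array([[584.58682582,   0.        , 316.6472498 ],
       [  0.        , 584.58682582, 238.82161672],
       [  0.        ,   0.        ,   1.        ]]), 'k1': -0.19466183359475475, 'pose': array([[ 0.09307631, -0.97416375,  0.20577121,  0.2410131 ],
       [-0.99564642, -0.09210393,  0.01432072,  0.00790986],
       [ 0.00500161, -0.20620828, -0.97849534,  1.39884755],
       [ 0.        ,  0.        ,  0.        ,  1.        ]])}
```

View pics/scene1.png

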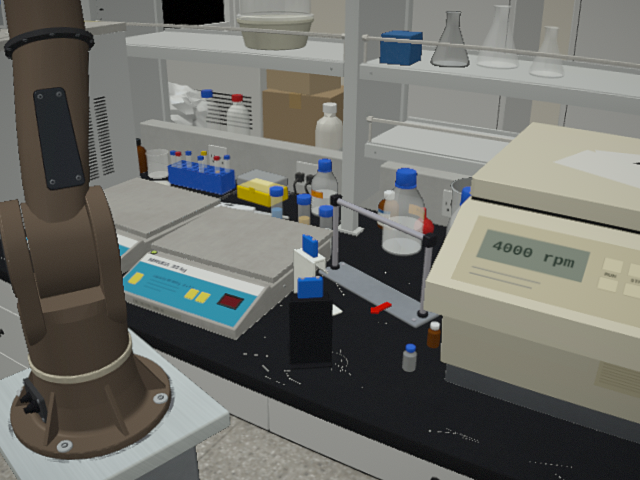

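View pics/top1.png

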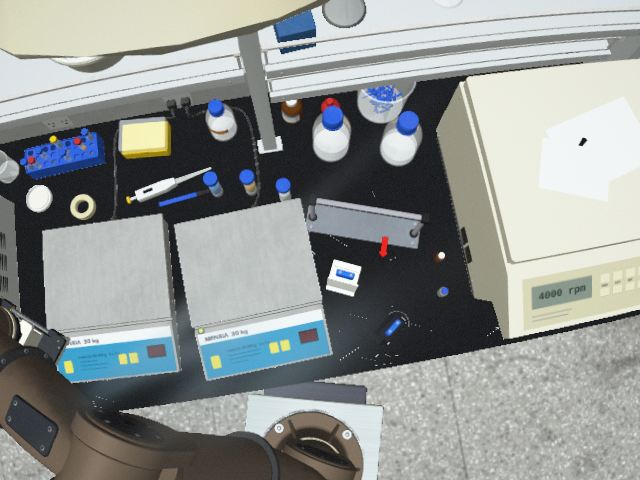

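The white screen is at top (344,275), scene (308,262). The black look-alike is at top (393,326), scene (310,320). Tube candidates in the top view are (212,183), (248,180) and (283,188). I'll enlarge both areas to confirm.

```bash
cat > h.py <<'E'
import numpy as np,cv2
from cell import *
def pts(n,uv,d):
    """world points of pixels uv (N,2) with optical-axis depths d"""
    c=get_calibration(n);K=c["camera_matrix"];D=np.array([c["k1"],0,0,0,0.])
    uv=np.asarray(uv,float).reshape(-1,1,2)
    # plain distortion model factor 1+k1 r^2
    x=cv2.undistortPoints(uv,K,D)[:,0]
    P=np.c_[x,np.ones(len(x))]*np.asarray(d).reshape(-1,1)
    T=c["pose"];return P@T[:3,:3].T+T[:3,3]
def plane(n,uv,z):
    """intersect pixel rays with world height z"""
    a=pts(n,uv,np.ones(len(uv)));o=get_calibration(n)["pose"][:3,3]
    r=a-o;return o+r*((z-o[2])/r[:,2])[:,None]
def proj(n,P):
    c=get_calibration(n);T=np.linalg.inv(c["pose"])
    return cv2.projectPoints(np.asarray(P,float).reshape(-1,3),cv2.Rodrigues(T[:3,:3])[0],T[:3,3],c["camera_matrix"],np.array([c["k1"],0,0,0,0.]))[0][:,0]
def cloud(n,d):
    v,u=np.mgrid[0:480,0:640];return pts(n,np.c_[u.ravel(),v.ravel()],d.ravel()).reshape(480,640,3)
E
python3 - <<'E'
from h import *
s=cv2.imread("pics/scene1.png");t=cv2.imread("pics/top1.png")
a=cv2.resize(s[170:290,255:355],(500,600),interpolation=cv2.INTER_CUBIC)
cv2.imwrite("pics/c1.png",a)
b=cv2.resize(t[165:345,195:455],(780,540),interpolation=cv2.INTER_CUBIC);cv2.imwrite("pics/c2.png",b)
d=np.load("pics/top1.npy");C=cloud("top",d)
hsv=cv2.cvtColor(t,cv2.COLOR_BGR2HSV)
bl=((hsv[...,0]>100)&(hsv[...,0]<125)&(hsv[...,1]>140)&(hsv[...,2]>80)).astype(np.uint8)
n,l,st,ce=cv2.connectedComponentsWithStats(bl)
for i in range(1,n):
    x,y=ce[i]
    if st[i,4]>15 and 195<x<460 and 165<y<345:
        m=(l==i)&(d>0);P=C[m];zt=np.percentile(P[:,2],80)
        q=P[P[:,2]>zt-.006];r=cv2.minAreaRect(np.float32(q[:,:2]*1000))
        print(ce[i].round(1),st[i,4],"ztop",zt.round(4),"mid",q.mean(0).round(4),r)
# red pointer, stand
rd=((hsv[...,0]<8)|(hsv[...,0]>172))&(hsv[...,1]>180)&(hsv[...,2]>100);rd[:,:370]=0;rd[:,400:]=0;rd[:225]=0;rd[270:]=0
P=C[rd&(d>0)];print("red",P[:,2].min(),P[:,2].max(),cv2.minAreaRect(np.float32(P[:,:2]*1000)))
roi=np.zeros((480,640),bool);roi[185:255,295:435]=1
P=C[roi&(d>0)]
for lo,hi in((.003,.013),(.155,.185)):
    q=P[(P[:,2]>lo)&(P[:,2]<hi)];print(lo,len(q),cv2.minAreaRect(np.float32(q[:,:2]*1000)),q.mean(0))
E
```

```text
[246.3 176.2] 195 ztop 0.1171 mid [0.6418 0.2017 0.1156] ((642.3868408203125, 201.4783477783203), (31.408126831054688, 30.296146392822266), 6.607114791870117)
[210.  178.5] 190 ztop 0.1174 mid [0.6307 0.2863 0.1156] ((630.2802124023438, 286.3517150878906), (33.95867156982422, 31.571392059326172), 49.72868347167969)
[282.6 184.8] 193 ztop 0.1181 mid [0.6305 0.1165 0.1165] ((630.2096557617188, 116.41490173339844), (33.42850112915039, 30.182479858398438), 7.194889068603516)
[344.7 274.5] 88 ztop 0.1613 mid [ 0.4311 -0.0412  0.1598] ((431.4015197753906, -41.46763610839844), (36.991451263427734, 9.820486068725586), 80.59455108642578)
[444.9 290.2] 36 ztop 0.0482 mid [ 0.4307 -0.2834  0.0465] ((430.3382568359375, -283.4718933105469), (13.774364471435547, 11.778154373168945), 71.22063446044922)
[392.7 327. ] 115 ztop 0.1612 mid [ 0.3258 -0.1524  0.1598] ((326.8392639160156, -153.46487426757812), (10.606779098510742, 39.568790435791016), 50.29893112182617)
red -0.0019078988700196309 0.02153440456597 ((528.4344482421875, -133.63536071777344), (47.98733901977539, 18.077970504760742), 1.2184431552886963)
0.003 4286 ((595.1773681640625, -87.36758422851562), (176.5894775390625, 348.7826232910156), 5.537661552429199) [ 0.58831665 -0.0930035   0.00742695]
0.155 766 ((577.4024658203125, -79.66737365722656), (266.744140625, 22.715503692626953), 85.51822662353516) [ 0.57733268 -0.07959681  0.17213285]
```

View pics/c1.png

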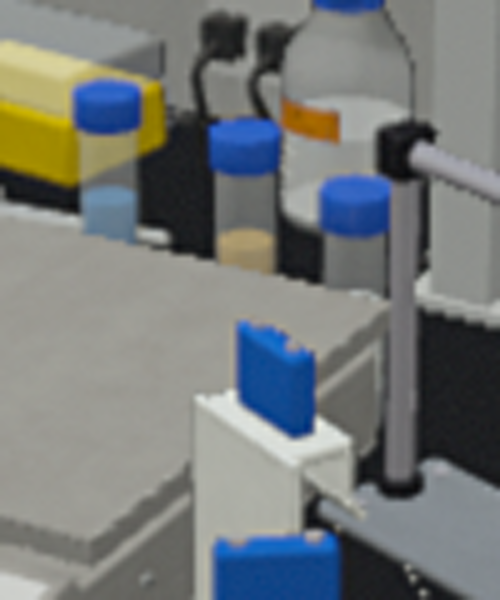

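View pics/c2.png

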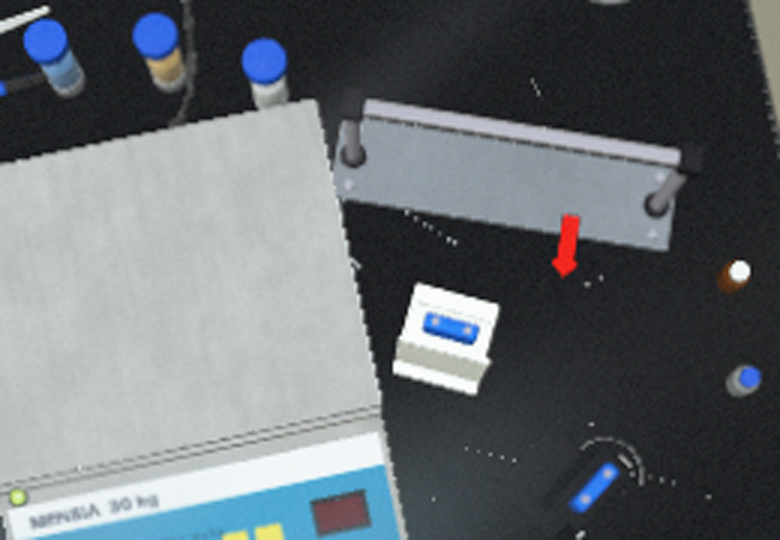

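c1 shows blue filling in the left tube (crop (108,210), scene ~(277,212)), tan in the middle tube, and pale in the right one. So the blue tube is at about (0.630, 0.286). c2 shows the white screen (crop (448,325)) with the foot's short side towards the robot, and the pointer at (567,245). Next I'll refine the poses.

Run:
```python
from h import *
from scipy.spatial.transform import Rotation as R
print(R.from_rotvec(observe()["ee_rot"]).as_matrix().round(3))
t=cv2.imread("pics/top1.png");d=np.load("pics/top1.npy");C=cloud("top",d)
ok=d>0
def roi(u0,u1,v0,v1):
    m=np.zeros((480,640),bool);m[v0:v1,u0:u1]=1;return m&ok
def line(q):
    c=q.mean(0);w=np.linalg.svd(q-c,full_matrices=False)[2][0];w=w*np.sign(w[1]);return c.round(4),np.degrees(np.arctan2(-w[0],w[1])).round(2)
P=C[roi(295,435,185,255)]
q=P[(P[:,2]>.155)&(P[:,2]<.185)]
r=((C[...,2]>.14)&(C[...,2]<.19)&roi(300,435,185,255));ys,xs=np.nonzero(r)
print("railpix",xs.min(),xs.max(),ys.min(),ys.max())
print("rail+blocks",line(q[:,:2]),"y",q[:,1].min(),q[:,1].max(),"blocks",[ (q[s][:,:].mean(0).round(4)) for s in (q[:,1]>q[:,1].max()-.017,q[:,1]<q[:,1].min()+.017)])
mid=(np.abs(q[:,1]-q[:,1].mean())<.1);print("rail only",line(q[mid][:,:2]),q[mid][:,2].mean())
P=C[roi(322,366,255,305)]
for lo,hi in((.003,.012),(.1,.118),(.119,.135),(.14,.17)):
    s=P[(P[:,2]>lo)&(P[:,2]<hi)]
    if len(s)>5: print("scr",lo,len(s),line(s[:,:2]),cv2.minAreaRect(np.float32(s[:,:2]*1000)),s[:,0].min().round(3),s[:,0].max().round(3))
print("balance",np.median(C[230:300,200:290],axis=(0,1)),"left bal",np.median(C[240:300,70:140],axis=(0,1)))
# red pointer: ends on image -> plane z=.014
hsv=cv2.cvtColor(t,cv2.COLOR_BGR2HSV)
rd=((hsv[...,0]<8)|(hsv[...,0]>172))&(hsv[...,1]>150)&(hsv[...,2]>80)&roi(370,400,225,270)
v,u=np.nonzero(rd);p=plane("top",np.c_[u,v],.014);print("red",line(p[:,:2]),p.min(0),p.max(0))
# balance edges near stand
b=C[(C[...,2]>.04)&(C[...,2]<.12)&roi(170,335,190,385)];print("bal corner hull",cv2.minAreaRect(np.float32(b[:,:2]*1000)),cv2.boxPoints(cv2.minAreaRect(np.float32(b[:,:2]*1000))))
```

```text
[[-0.     0.368  0.93 ]
 [-0.001  0.93  -0.368]
 [-1.    -0.001  0.   ]]
railpix 308 429 193 223
rail+blocks (array([ 0.5773, -0.0796]), np.float64(-4.14)) y -0.2126125136513518 0.05319261921597555 blocks [array([0.5851, 0.0447, 0.1752]), array([ 0.5669, -0.204 ,  0.1757])]
rail only (array([ 0.5777, -0.0795]), np.float64(-4.01)) 0.17106934578341285
scr 0.003 653 (array([ 0.4444, -0.0422]), np.float64(85.35)) ((441.1408996582031, -45.6262092590332), (119.67484283447266, 104.27142333984375), 5.2935404777526855) 0.377 0.505
scr 0.1 36 (array([ 0.4188, -0.0365]), np.float64(-10.43)) ((418.70916748046875, -36.504329681396484), (65.53868865966797, 1.4734978675842285), 79.36616516113281) 0.412 0.425
scr 0.119 259 (array([ 0.43  , -0.0407]), np.float64(-10.57)) ((433.12799072265625, -41.88059997558594), (68.67459106445312, 31.756084442138672), 80.2013931274414) 0.412 0.452
scr 0.14 124 (array([ 0.4318, -0.0408]), np.float64(-10.03)) ((433.1488037109375, -41.21056365966797), (40.086795806884766, 13.323149681091309), 80.15155029296875) 0.424 0.441
balance [0.44285607 0.18595159 0.07861546] left bal [0.39851989 0.51510176 0.07791434]
red (array([ 0.5279, -0.1351]), np.float64(84.68)) [ 0.50244886 -0.14285811  0.014     ] [ 0.55284189 -0.1246797   0.014     ]
bal corner hull ((411.47308349609375, 171.13076782226562), (445.5453796386719, 386.2488098144531), 7.283011436462402) [[166.01521   334.4561   ]
 [214.98018   -48.676537 ]
 [656.93097     7.8054504]
 [607.966     390.93808  ]]
```

```bash
cat >> h.py <<'E'
from scipy.spatial.transform import Rotation as R
def togo(p,yaw,o=None):
    """shift (tool axes) and rotvec (tool axes) from the measured pose to tool pointing down at p, jaw axis at yaw deg"""
    o=o or observe();A=R.from_rotvec(o["ee_rot"]).as_matrix();a=np.radians(yaw)
    y=np.array([np.cos(a),np.sin(a),0]);x=np.array([0,0,-1.]);B=np.c_[x,y,np.cross(x,y)]
    print("at",o["position"].round(4),"shift",(A.T@(np.array(p)-o["position"])).round(4),"turn",R.from_matrix(A.T@B).as_rotvec().round(4),"F",o["force"].round(1),"w",round(o["width"],3),"t",round(o["clock"],2))
RM=np.array([.5785,-.0797,0]);SY=-4.1
def stand(x,y,z):
    a=np.radians(SY);c,s=np.cos(a),np.sin(a);return RM+[c*x-s*y,s*x+c*y,z]
E
python3 - <<'E'
from h import *
d=np.load("pics/top1.npy");C=cloud("top",d)
e=plane("top",[(301.7,198),(310,240),(321.7,298),(195,225)],.079);print("bal edge",e)
P=C[d>0];
m=(P[:,1]>-.35)&(P[:,1]<.5)&(P[:,0]>.6)&(P[:,2]>.12)
for x0 in np.arange(.6,1.1,.05):
  print(round(x0,2),[round(float(P[m&(P[:,0]>x0)&(P[:,0]<x0+.05)&(P[:,1]>y0)&(P[:,1]<y0+.1)][:,2].max(initial=0)),2) for y0 in np.arange(-.35,.5,.1)])
# simulate arc
o=observe();p=o["position"].copy();A=R.from_rotvec(o["ee_rot"])
for i in range(18):
    p=p+A.apply([0,-.0115,.04]);A=A*R.from_rotvec([.076,0,0]);print(p.round(3),end=" ")
E
```

```text
bal edge [[0.61263686 0.07121102 0.079     ]
 [0.51436006 0.04223066 0.079     ]
 [0.38333268 0.00309602 0.079     ]
 [0.52467564 0.3133086  0.079     ]]
0.6 [0.35, 0.0, 0.0, 0.0, 0.12, 0.12, 0.12, 0.0, 0.0]
0.65 [0.36, 0.0, 0.0, 0.0, 0.0, 0.12, 0.0, 0.47, 0.47]
0.7 [0.36, 0.14, 0.13, 0.15, 0.0, 0.55, 0.47, 0.49, 0.5]
0.75 [0.35, 0.33, 0.2, 0.47, 0.48, 0.56, 0.47, 0.45, 0.41]
0.8 [0.35, 0.42, 0.47, 0.48, 0.48, 0.42, 0.42, 0.0, 0.13]
0.85 [0.47, 0.47, 0.47, 0.48, 0.48, 0.41, 0.13, 0.14, 0.13]
0.9 [0.47, 0.44, 0.42, 0.46, 0.43, 0.13, 0.14, 0.0, 0.0]
0.95 [0.42, 0.43, 0.41, 0.0, 0.0, 0.0, 0.0, 0.0, 0.0]
1.0 [0.22, 0.0, 0.0, 0.0, 0.0, 0.13, 0.0, 0.0, 0.0]
1.05 [0.0, 0.0, 0.0, 0.0, 0.0, 0.0, 0.0, 0.0, 0.0]
1.1 [0.0, 0.0, 0.0, 0.0, 0.0, 0.0, 0.0, 0.0, 0.0]
[0.263 0.555 0.226] [0.294 0.527 0.226] [0.323 0.497 0.226] [0.349 0.465 0.226] [0.373 0.431 0.226] [0.394 0.395 0.226] [0.412 0.358 0.226] [0.428 0.319 0.226] [0.44  0.28  0.226] [0.45  0.239 0.226] [0.456 0.198 0.226] [0.459 0.156 0.226] [0.46  0.115 0.227] [0.456 0.073 0.227] [0.45  0.032 0.227] [ 0.441 -0.008  0.227] [ 0.429 -0.048  0.227] [ 0.413 -0.087  0.227]
```

```bash
python3 -m handwheel '[[1,0,-0.011,0.04,0.085,0,0],[1,0,-0.011,0.04,0.085,0,0],[1,0,-0.011,0.04,0.085,0,0],[1,0,-0.011,0.04,0.085,0,0],[1,0,-0.011,0.04,0.085,0,0],[1,0,-0.011,0.04,0.085,0,0],[1,0,-0.011,0.04,0.085,0,0],[1,0,-0.011,0.04,0.085,0,0]]' 20
python3 -m handwheel '[[1,0,-0.011,0.04,0.085,0,0],[1,0,-0.011,0.04,0.085,0,0],[1,0,-0.011,0.04,0.085,0,0],[1,0,-0.011,0.04,0.085,0,0],[1,0,-0.011,0.04,0.085,0,0],[1,0,-0.011,0.04,0.085,0,0],[1,0,-0.011,0.04,0.085,0,0],[1,0,-0.011,0.03,0.085,0,0],[1,0,0,0,0,0,0],[1,0,0,0,0,0,0]]'
python3 - <<'E'
from h import *
togo([.433,-.041,.130],-10.2)
E
```

```text
clock: 0.9
position: [0.422, 0.3159, 0.2265]
ee_rot: [0.826, 1.408, -0.826]
force: [-0.1, 1.0, 1.0]
width: 1.001
clock: 1.9
position: [0.4051, 0.0023, 0.2268]
ee_rot: [1.332, 1.126, -1.33]
force: [-0.2, -0.3, 0.8]
width: 1.001
at [0.4051 0.0023 0.2268] shift [0.0968 0.0347 0.0382] turn [ 0.0114 -0.0008 -0.0001] F [-0.2 -0.3  0.8] w 1.001 t 1.9
```

```bash
python3 -m handwheel '[[1,0,0.0175,0.019,0.011,0,0],[1,0,0.0175,0.019,0,0,0],[1,0.02,0,0,0,0,0],[1,0.02,0,0,0,0,0],[1,0.02,0,0,0,0,0],[1,0.01,0,0,0,0,0],[1,0,0,0,0,0,0],[1,0,0,0,0,0,0]]'
python3 - <<'E'
from h import *
togo([.433,-.041,.130],-10.2)
im,d=get_image("scene");cv2.imwrite("pics/s2.png",cv2.resize(im[150:400,200:480],(784,700*784//784)) if 0 else cv2.resize(im[160:360,220:440],(660,600)))
im,d=get_image("top");cv2.imwrite("pics/t2.png",im)
E
```

```text
clock: 2.7
position: [0.4337, -0.0406, 0.1571]
ee_rot: [1.338, 1.121, -1.338]
force: [-0.4, -0.1, 0.3]
width: 0.999
at [ 0.4337 -0.0406  0.1571] shift [ 0.0271 -0.0006  0.0005] turn [ 0.0019  0.0001 -0.0002] F [-0.4 -0.1  0.3] w 0.999 t 2.7
```

View pics/s2.png

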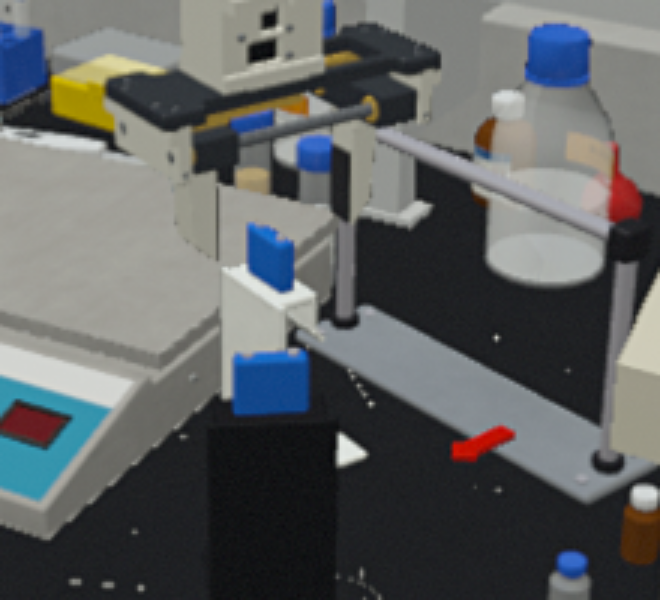

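s2 shows the open fingers straddling the blue tab (crop (270,257)) of the white screen. The black look-alike is in front of it, at (270,480). I'll descend and grip.

```bash
python3 -m handwheel '[[1,0.014,0,0,0,0,0],[1,0.012,0,0,0,0,0],[1,0,0,0,0,0,0],[0,0,0,0,0,0,0],[0,0,0,0,0,0,0],[0,0,0,0,0,0,0],[0,0,0,0,0,0,0],[0,0,0,0,0,0,0],[0,0,0,0,0,0,0],[0,0,0,0,0,0,0]]' 30
python3 -m handwheel '[[0,0,0,0,0,0,0],[0,0,0,0,0,0,0],[0,0,0,0,0,0,0],[0,-0.02,0,0,0,0,0],[0,-0.03,0,0,0,0,0],[0,-0.03,0,0,0,0,0],[0,-0.03,0,0,0,0,0],[0,0,0,0,0,0,0],[0,0,0,0,0,0,0]]'
python3 - <<'E'
from h import *
togo(stand(-.06,.058,.130+.115),SY)
im,d=get_image("scene");cv2.imwrite("pics/s3.png",cv2.resize(im[160:360,220:440],(660,600)))
E
```

```text
clock: 3.8
position: [0.4332, -0.041, 0.1308]
ee_rot: [1.339, 1.12, -1.338]
force: [0.3, 0.5, -0.7]
width: 0.444
clock: 4.7
position: [0.4332, -0.0407, 0.2407]
ee_rot: [1.339, 1.12, -1.337]
force: [-0.2, 0.2, -1.9]
width: 0.126
at [ 0.4332 -0.0407  0.2407] shift [-0.0043  0.0841 -0.0386] turn [-0.1051 -0.0008 -0.0007] F [-0.2  0.2 -1.9] w 0.126 t 4.7
```

View pics/s3.png

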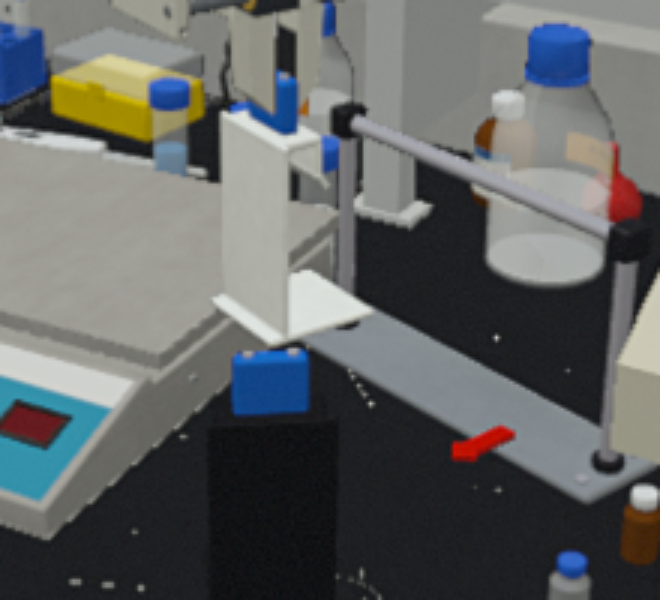

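s3 shows the white screen held upright by its tab (crop (270,180)), with the lip above rail level. The blue tube is visible at (170,125). Now I'll carry it to the left end of the rail, still above it.

```bash
python3 -m handwheel '[[0,0,0.012,-0.007,-0.026,0,0],[0,-0.002,0.018,-0.008,-0.026,0,0],[0,-0.002,0.018,-0.007,-0.026,0,0],[0,0,0.018,-0.007,-0.026,0,0],[0,0,0.018,-0.006,0,0,0],[0,0,0.02,0,0,0,0],[0,0,0.02,0,0,0,0],[0,0,0.015,0,0,0,0],[0,0,0,0,0,0,0],[0,0,0,0,0,0,0]]'
python3 -m handwheel '[[0,0,0,0,0,0,0],[0,0,0,0,0,0,0]]'
python3 - <<'E'
from h import *
togo(stand(0,.055,.245),SY)
im,d=get_image("scene");cv2.imwrite("pics/s4.png",cv2.resize(im[160:360,220:440],(660,600)))
it,d=get_image("top");C=cloud("top",d);cv2.imwrite("pics/t4.png",cv2.resize(it[165:285,270:450],(780,520)))
# model overlay checks: predicted pixels of roof/lip corners from TCP
E
```

```text
clock: 5.75
position: [0.5748, -0.0207, 0.243]
ee_rot: [1.261, 1.175, -1.266]
force: [-1.0, 0.6, -1.0]
width: 0.128
clock: 5.95
position: [0.5751, -0.0204, 0.2445]
ee_rot: [1.263, 1.174, -1.263]
force: [1.3, 0.3, -2.4]
width: 0.129
at [ 0.5751 -0.0204  0.2445] shift [-0.0005  0.0077  0.0039] turn [-0.0016 -0.0003  0.0007] F [ 1.3  0.3 -2.4] w 0.129 t 5.95
```

View pics/s4.png

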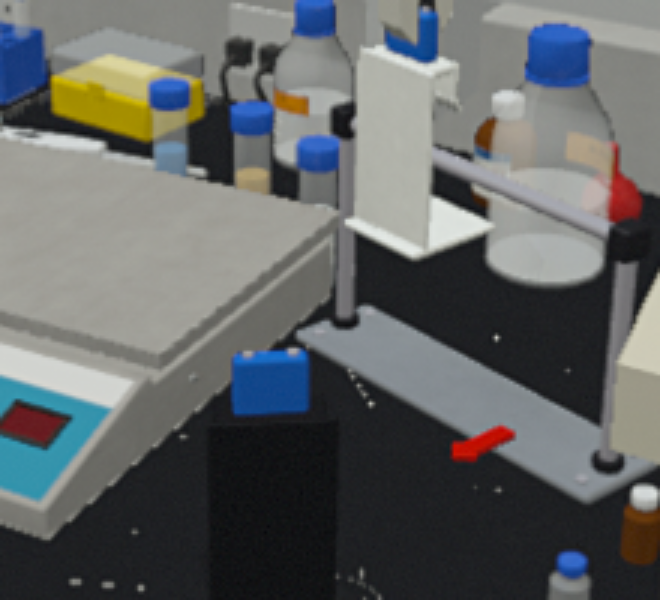

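s4 shows the screen hovering upright over the rail's left end, with the hook lip (crop (447,85)) above and about over the rail. Before lowering I'll check the hook's x against the rail in both depth maps.

Run:
```python
from h import *
o=observe();ys=None
a=np.radians(SY);Rz=np.array([[np.cos(a),-np.sin(a)],[np.sin(a),np.cos(a)]])
def S(P): q=P.copy();q[:,:2]=(P[:,:2]-RM[:2])@Rz;return q
print("TCP in stand",S(o["position"][None])[0].round(4))
for n in("scene","top"):
    d0=np.load(f"pics/{n}1.npy");Q=S(cloud(n,d0)[d0>0])
    m=(np.abs(Q[:,0])<.02)&(np.abs(Q[:,1])<.11)&(Q[:,2]>.15)&(Q[:,2]<.18);q=Q[m]
    f=np.polyfit(q[:,1],q[:,0],1)
    # circle (known r=6mm) fit in x,z
    from scipy.optimize import least_squares
    r=least_squares(lambda v:np.hypot(q[:,0]-v[0]-v[2]*q[:,1],q[:,2]-v[1])-.006,[0,.165,0],loss="soft_l1",f_scale=.001).x
    print(n,"rail",m.sum(),"fit",r.round(4))
    im,d=get_image(n);Q=S(cloud(n,d)[d>0])
    m=(np.abs(Q[:,0])<.06)&(Q[:,1]>0)&(Q[:,1]<.11)
    roof=Q[m&(Q[:,2]>.233)&(Q[:,2]<.244)]; face=Q[m&(Q[:,2]>.14)&(Q[:,2]<.22)&(Q[:,0]<.0)]
    if len(roof)>9: print(n,"roof",len(roof),np.percentile(roof,[2,98],axis=0).round(4).tolist())
    if len(face)>20:
        A=np.c_[face[:,1]-.05,face[:,2]-.18,np.ones(len(face))];c=np.linalg.lstsq(A,face[:,0],rcond=None)[0];print(n,"face x = %.4f, dydx %.3f, dzdx %.3f"%(c[2],c[0],c[1]),len(face),np.percentile(face[:,1],[1,99]).round(4))
    b=S(cloud(n,d0)[d0>0]);bt=b[(b[:,2]>.168)&(b[:,2]<.182)&(np.abs(b[:,0])<.02)&(np.abs(b[:,1])<.16)];print(n,"blocks y",np.percentile(bt[:,1],[.5,99.5]).round(4))
    im0=cv2.imread(f"pics/{n}1.png");h=cv2.cvtColor(im0,cv2.COLOR_BGR2HSV)
    v,u=np.nonzero(((h[...,0]<8)|(h[...,0]>172))&(h[...,1]>150)&(h[...,2]>80));p=S(plane(n,np.c_[u,v],.014));p=p[(p[:,0]>-.075)&(p[:,0]<-.035)&(np.abs(p[:,1])<.09)]
    print(n,"pointer y",p[:,1].mean().round(4),np.percentile(p[:,1],[2,98]).round(4),p[:,0].min().round(4))
```

```text
TCP in stand [-0.0073  0.059   0.2448]
scene rail 561 fit [0.0007 0.166  0.001 ]
scene roof 105 [[-0.0173, 0.0383, 0.2332], [-0.0019, 0.0815, 0.2438]]
scene face x = -0.0183, dydx -0.085, dzdx -0.023 1059 [0.0064 0.0965]
scene blocks y [-0.1324  0.1354]
scene pointer y -0.0567 [-0.066 -0.046] -0.0742
top rail 552 fit [ 0.0002  0.1673 -0.0033]
top blocks y [-0.1327  0.1322]
top pointer y -0.0587 [-0.0665 -0.0499] -0.072
```

```bash
python3 -m handwheel '[[0,0,0.005,0,0,0,0],[0,0,0,0,0,0,0],[0,0,0,0,0,0,0],[0,0.01,0,0,0,0,0],[0,0.01,0,0,0,0,0],[0,0.01,0,0,0,0,0],[0,0,0,0,0,0,0]]'
python3 -m handwheel '[[0,0.01,0,0,0,0,0],[0,0.008,0,0,0,0,0],[0,0.006,0,0,0,0,0],[0,0,0,0,0,0,0]]'
python3 - <<'E'
from h import *
togo(stand(0,.055,.1818),SY)
im,d=get_image("scene");cv2.imwrite("pics/s5.png",cv2.resize(im[160:360,220:440],(660,600)))
E
```

```text
clock: 6.85
position: [0.5796, -0.0207, 0.2126]
ee_rot: [1.261, 1.176, -1.265]
force: [-0.3, -0.1, -1.5]
width: 0.13
clock: 7.25
position: [0.5809, -0.0209, 0.1904]
ee_rot: [1.263, 1.174, -1.263]
force: [-0.4, -0.5, -1.5]
width: 0.127
at [ 0.5809 -0.0209  0.1904] shift [0.0086 0.0019 0.0039] turn [-0.0016 -0.0001 -0.    ] F [-0.4 -0.5 -1.5] w 0.127 t 7.25
```

View pics/s5.png

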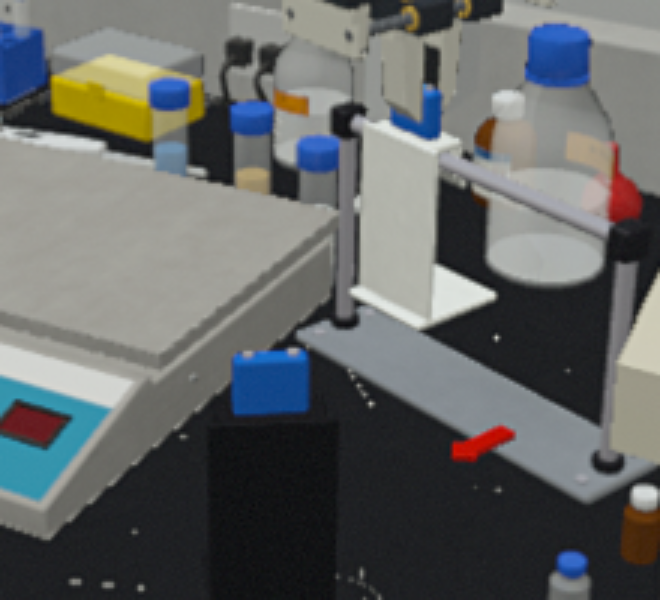

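s5 shows the rail passing into the hook slot (crop (450,160)) with no side forces. I'll lower it the rest of the way onto the rail.

```bash
python3 -m handwheel '[[0,0.004,0,0,0,0,0],[0,0.003,0,0,0,0,0],[0,0.001,0,0,0,0,0],[0,0,0,0,0,0,0],[0,0,0,0,0,0,0]]'
python3 -m handwheel '[[0,0.001,0,0,0,0,0],[0,0,0,0,0,0,0],[0,0,0,0,0,0,0]]'
python3 -m handwheel '[[0,0.001,0,0,0,0,0],[0,0,0,0,0,0,0],[0,0,0,0,0,0,0]]'
python3 -m handwheel '[[0,0.001,0,0,0,0,0],[0,0,0,0,0,0,0],[0,0,0,0,0,0,0]]'
```

```text
clock: 7.8
position: [0.5813, -0.0212, 0.1868]
ee_rot: [1.266, 1.173, -1.26]
force: [-15.3, 2.2, 41.5]
width: 0.129
clock: 8.1
position: [0.5812, -0.0213, 0.186]
ee_rot: [1.266, 1.173, -1.26]
force: [-16.3, 1.2, 42.9]
width: 0.122
clock: 8.4
position: [0.5812, -0.0213, 0.185]
ee_rot: [1.266, 1.173, -1.26]
force: [-17.2, 1.2, 44.7]
width: 0.125
clock: 8.7
position: [0.5811, -0.0214, 0.184]
ee_rot: [1.266, 1.173, -1.26]
force: [-16.8, 1.7, 44.1]
width: 0.124
```

```bash
python3 -m handwheel '[[0,-0.001,-0.002,0,0,0,0],[0,-0.001,0,0,0,0,0],[0,0,0,0,0,0,0],[0,0,0,0,0,0,0]]'
python3 - <<'E'
from h import *
a=np.radians(SY);Rz=np.array([[np.cos(a),-np.sin(a)],[np.sin(a),np.cos(a)]])
def S(P): q=P.copy();q[:,:2]=(P[:,:2]-RM[:2])@Rz;return q
togo(stand(0,.055,.1818),SY);print(S(observe()["position"][None]))
im,d=get_image("scene");Q=S(cloud("scene",d).reshape(-1,3)).reshape(480,640,3)
hsv=cv2.cvtColor(im,cv2.COLOR_BGR2HSV);w=(hsv[...,1]<40)&(hsv[...,2]>170)
m=(d>0)&w&(np.abs(Q[...,0])<.07)&(Q[...,1]>.015)&(Q[...,1]<.1)&(Q[...,2]>.03)&(Q[...,2]<.19)
f=Q[m&(Q[...,2]>.07)&(Q[...,2]<.165)&(Q[...,0]<-.005)&(Q[...,1]>.03)&(Q[...,1]<.085)]
A=np.c_[f[:,1]-.055,f[:,2]-.116,np.ones(len(f))];c=np.linalg.lstsq(A,f[:,0],rcond=None)[0];print("face",c.round(4),len(f))
foot=Q[m&(Q[...,2]<.068)&(Q[...,0]>-.008)];print("foot top",np.median(foot,axis=0),len(foot),np.percentile(foot[:,0],[1,99]),np.percentile(foot[:,1],[1,99]))
if len(foot)>20:
  A=np.c_[foot[:,0],foot[:,1]-.05,np.ones(len(foot))];print("foot plane",np.linalg.lstsq(A,foot[:,2],rcond=None)[0].round(4))
r=Q[m&(Q[...,2]>.165)];print("roof",np.percentile(r,[3,50,97],axis=0).round(4),len(r))
a=im[170:290,300:400];cv2.imwrite("pics/s6.png",cv2.resize(a,(660,792))[:600] if 0 else cv2.resize(a,(500,600),interpolation=cv2.INTER_CUBIC))
E
```

```text
clock: 9.1
position: [0.5808, -0.0214, 0.1842]
ee_rot: [1.266, 1.17, -1.259]
force: [-3.1, -0.3, 17.9]
width: 0.129
at [ 0.5808 -0.0214  0.1842] shift [0.0024 0.0018 0.0034] turn [-0.002  -0.0005 -0.0051] F [-3.1 -0.3 17.9] w 0.129 t 9.1
[[-0.00183848  0.05836675  0.18418911]]
face [-0.0024 -0.0013 -0.0145] 850
foot top [0.0309561  0.04226928 0.05657779] 228 [-0.00444368  0.05143887] [0.0258247  0.08480636]
foot plane [0.0036 0.0106 0.0565]
roof [[-0.0169  0.0241  0.1657]
 [-0.0131  0.0517  0.1745]
 [ 0.0112  0.0927  0.1788]] 269
```

View pics/s6.png

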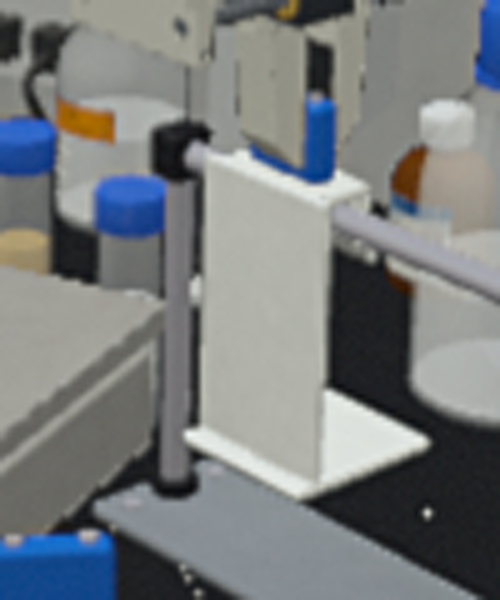

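s6 shows the screen hooked on the rail. The depth fit gives origin z ≈ 0.0516 and x ≈ 0.5 mm, upright. I'll ease the downward push, then slide right.

```bash
python3 -m handwheel '[[0,-0.001,0,0,0,0,0],[0,0,0,0,0,0,0],[0,0,0,0,0,0,0]]'
python3 -m handwheel '[[0,0,0,0.005,0,0,0],[0,0,0,0.01,0,0,0],[0,0,0,0.01,0,0,0],[0,0,0,0.01,0,0,0],[0,0,0,0.005,0,0,0],[0,0,0,0,0,0,0],[0,0,0,0,0,0,0]]'
python3 - <<'E'
from h import *
togo(stand(0,-.0578,.1842),SY)
E
```

```text
clock: 9.45
position: [0.5807, -0.0213, 0.1843]
ee_rot: [1.265, 1.17, -1.26]
force: [0.3, -1.8, 10.2]
width: 0.125
clock: 10.15
position: [0.5776, -0.0596, 0.1842]
ee_rot: [1.265, 1.173, -1.259]
force: [0.8, 3.5, 12.1]
width: 0.131
at [ 0.5776 -0.0596  0.1842] shift [-0.0001  0.0023  0.0778] turn [-0.0007 -0.0018 -0.0038] F [ 0.8  3.5 12.1] w 0.131 t 10.15
```

```bash
python3 -m handwheel '[[0,0,0,0.005,0,0,0],[0,0,0,0.01,0,0,0],[0,0,0.0005,0.01,0,0,0],[0,0,0.0005,0.01,0,0,0],[0,0,0,0.01,0,0,0],[0,0,0,0.01,0,0,0],[0,0,0,0.01,0,0,0],[0,0,0,0.008,0,0,0],[0,0,0,0.003,0,0,0],[0,0,0,0,0,0,0]]'
python3 -m handwheel '[[0,0,0,0,0,0,0],[0,0,0,0,0,0,0]]'
cat > chk.py <<'E'
from h import *
a=np.radians(SY);Rz=np.array([[np.cos(a),-np.sin(a)],[np.sin(a),np.cos(a)]])
def S(P): q=P.copy();q[:,:2]=(P[:,:2]-RM[:2])@Rz;return q
def chk(y):
    print("TCP stand",S(observe()["position"][None])[0].round(4))
    im,d=get_image("scene");Q=S(cloud("scene",d).reshape(-1,3)).reshape(480,640,3)
    hsv=cv2.cvtColor(im,cv2.COLOR_BGR2HSV);w=(hsv[...,1]<40)&(hsv[...,2]>150)&(d>0)&(np.abs(Q[...,1]-y)<.05)
    fm=w&(Q[...,2]>.07)&(Q[...,2]<.165)&(np.abs(Q[...,0]+.015)<.006);f=Q[fm]
    A=np.c_[f[:,1]-y,f[:,2]-.116,np.ones(len(f))];print("face",np.linalg.lstsq(A,f[:,0],rcond=None)[0].round(4),len(f),"y",np.percentile(f[:,1],[1,50,99]).round(4))
    ft=Q[w&(Q[...,2]<.063)&(Q[...,2]>.045)&(Q[...,0]>-.008)&(Q[...,0]<.055)];print("foot",np.median(ft,axis=0).round(4),len(ft))
    return im,Q
E
python3 - <<'E'
from chk import *
togo(stand(0,-.0578,.1842),SY)
im,Q=chk(-.0578);cv2.imwrite("pics/s7.png",im)
E
```

```text
clock: 11.15
position: [0.5732, -0.135, 0.1843]
ee_rot: [1.265, 1.173, -1.258]
force: [-0.4, 5.4, 12.8]
width: 0.123
clock: 11.35
position: [0.5732, -0.135, 0.1842]
ee_rot: [1.265, 1.173, -1.258]
force: [0.3, 5.2, 12.1]
width: 0.128
at [ 0.5732 -0.135   0.1842] shift [0.     0.0013 0.0022] turn [-0.     -0.002  -0.0038] F [ 0.3  5.2 12.1] w 0.128 t 11.35
TCP stand [-0.0013 -0.0556  0.1842]
face [-0.002  -0.0021 -0.0139] 1300 y [-0.0867 -0.0539 -0.0171]
foot [ 0.0284 -0.0722  0.0565] 208
```

```bash
python3 -m handwheel '[[0,0,0,0.0025,0,0,0],[0,0,0,0.0025,0,0,0],[0,0,0,0,0,0,0],[0,0,0,0,0,0,0]]'
python3 - <<'E'
from chk import *
im,Q=chk(-.0567);cv2.imwrite("pics/s7.png",cv2.resize(im[160:360,260:480],(660,600)))
hsv=cv2.cvtColor(im,cv2.COLOR_BGR2HSV)
rd=((hsv[...,0]<8)|(hsv[...,0]>172))&(hsv[...,1]>150)&(hsv[...,2]>80)
v,u=np.nonzero(rd);p=S(plane("scene",np.c_[u,v],.014));p=p[(p[:,0]>-.075)&(p[:,0]<-.035)&(np.abs(p[:,1])<.09)];print("ptr",np.percentile(p[:,1],[1,50,99]).round(4))
# white face edges by ray-plane x=-.015: predicted corner pixels for y=-.0578
for yc in(-.0525,-.0578): print(yc,proj("scene",[stand(-.015,yc+s*.035,z) for z in(.08,.14) for s in(-1,1)]).round(1).tolist())
g=hsv[...,2]
for r in (235,250,262): 
  row=np.nonzero((hsv[r,:,1]<40)&(hsv[r,:,2]>150))[0];print(r,row[(row>340)&(row<430)][[0,-1]] if len(row) else 0, Q[r,(row[(row>340)&(row<430)])][[0,-1]].round(4).tolist())
E
```

```text
clock: 11.8
position: [0.5731, -0.139, 0.1842]
ee_rot: [1.265, 1.174, -1.257]
force: [1.3, 7.8, 13.9]
width: 0.131
TCP stand [-0.0012 -0.0595  0.1842]
face [-0.0039 -0.0032 -0.0138] 1315 y [-0.091  -0.0577 -0.0213]
foot [ 0.0284 -0.075   0.0565] 207
ptr [-0.0672 -0.0571 -0.0458]
-0.0525 [[405.8, 277.8], [379.0, 264.4], [408.0, 248.7], [380.5, 236.2]]
-0.0578 [[407.9, 278.9], [380.9, 265.4], [410.2, 249.7], [382.5, 237.1]]
235 [383 422] [[-0.015, -0.0237, 0.1446], [-0.0033, -0.1076, 0.171]]
250 [382 417] [[-0.0149, -0.0232, 0.1131], [0.1988, 0.0681, 0.0123]]
262 [341 409] [[0.0303, 0.14, 0.0081], [-0.0128, -0.0904, 0.1134]]
```

View pics/s7.png

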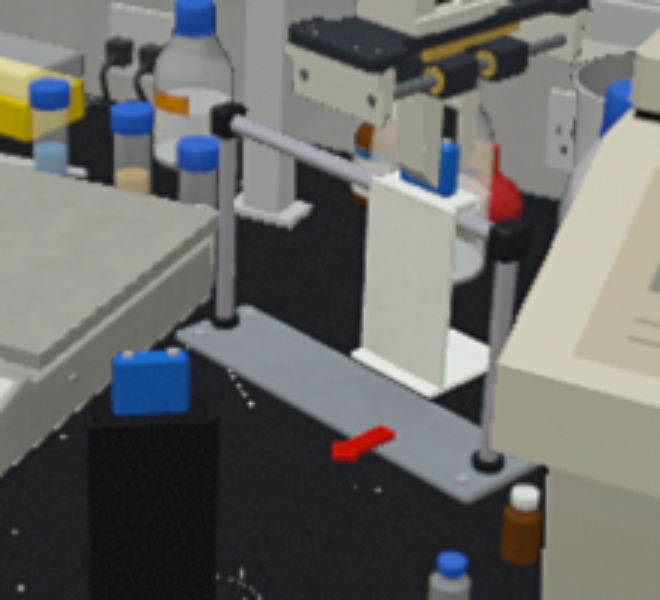

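s7 shows the screen over the pointer: face centre y ≈ −57 mm, pointer ≈ −57 to −59 mm. I'll release it and rise.

```bash
python3 -m handwheel '[[0.35,0,0,0,0,0,0],[0.35,0,0,0,0,0,0],[0.35,0,0,0,0,0,0],[0.35,0,0,0,0,0,0],[0.35,0,0,0,0,0,0],[0.35,-0.015,0,0,0,0,0],[0.35,-0.03,0,0,0,0,0],[0.35,-0.04,0,0,0,0,0],[0.35,0,0,0,0,0,0],[0.35,0,0,0,0,0,0]]'
python3 - <<'E'
from chk import *
im,Q=chk(-.0567)
togo([.6305,.2865,.30],24)
t,d=get_image("top");T=cloud("top",d)
q=S(T[d>0]);m=(q[:,2]>.2)&(q[:,2]<.216)&(np.abs(q[:,0])<.02)&(np.abs(q[:,1]+.057)<.03);print("tab top",m.sum(),np.percentile(q[m],[3,50,97],axis=0).round(4).tolist() if m.sum()>5 else 0)
h=cv2.cvtColor(t,cv2.COLOR_BGR2HSV);bl=((h[...,0]>100)&(h[...,0]<125)&(h[...,1]>140)&(h[...,2]>80)&(d>0))
for z0,z1,n in((.108,.125,"cap"),):
  k,l,st,ce=cv2.connectedComponentsWithStats((bl&(T[...,2]>z0)&(T[...,2]<z1)).astype(np.uint8))
  for i in range(1,k):
    if st[i,4]>60:
      r=cv2.minEnclosingCircle(np.float32(T[l==i][:,:2]*1000));print(n,ce[i].round(),T[l==i].mean(0).round(4),r)
# cap centre from image blobs on top plane
E
```

```text
clock: 12.85
position: [0.5714, -0.1416, 0.2684]
ee_rot: [1.264, 1.172, -1.261]
force: [0.2, -0.5, -0.0]
width: 0.35
TCP stand [-0.0027 -0.0622  0.2684]
face [-0.0026  0.0053 -0.0143] 1317 y [-0.0909 -0.0578 -0.0215]
foot [ 0.0278 -0.0752  0.0564] 201
at [ 0.5708 -0.1413  0.2672] shift [-0.0326  0.0284 -0.431 ] turn [-4.919e-01 -4.000e-04  3.000e-04] F [-0.3 -0.  -0.1] w 0.348 t 12.9
tab top 0 0
cap [210. 178.] [0.6298 0.2859 0.1153] ((630.8756103515625, 286.26080322265625), 18.205272674560547)
cap [246. 177.] [0.6416 0.2019 0.1149] ((641.697265625, 203.4293670654297), 17.418302536010742)
cap [282. 184.] [0.6302 0.1166 0.1157] ((630.9635009765625, 116.73919677734375), 16.874969482421875)
```

The screen stays put after release (foot top 56.4 mm, face centre ≈ −57 mm). Next I'll swing to the blue tube at a modest radius, keeping clear of the shelf column.

```bash
python3 -m handwheel '[[0.65,-0.015,0,0,0,0,0],[0.65,-0.015,0,-0.02,0,0,0],[0.65,0,0,-0.036,-0.06,0,0],[0.65,0,0,-0.036,-0.06,0,0],[0.65,0,0,-0.036,-0.06,0,0],[0.65,0,0,-0.036,-0.06,0,0],[0.65,0,0,-0.036,-0.06,0,0],[0.65,0,0,-0.036,-0.06,0,0],[0.65,0,0,-0.036,-0.06,0,0],[0.65,0,0,-0.036,-0.06,0,0]]'
python3 -m handwheel '[[0.65,0,0,-0.036,-0.01,0,0],[0.65,0,0,-0.03,0,0,0],[0.65,0,0,0,0,0,0],[0.65,0,0,0,0,0,0]]'
python3 - <<'E'
from h import *
togo([.6308,.2863,.20],24)
E
```

```text
clock: 13.95
position: [0.5324, 0.1625, 0.2962]
ee_rot: [0.901, 1.377, -0.904]
force: [-0.0, 0.4, 0.4]
width: 0.649
clock: 14.35
position: [0.5064, 0.2218, 0.2965]
ee_rot: [0.894, 1.379, -0.897]
force: [0.0, -0.2, 0.5]
width: 0.647
at [0.5064 0.2218 0.2965] shift [ 0.0962  0.14   -0.0084] turn [-0.0004  0.0005  0.0021] F [ 0.  -0.2  0.5] w 0.647 t 14.35
```

```bash
python3 -m handwheel '[[0.65,0.02,0.025,-0.002,0,0,0],[0.65,0.03,0.035,-0.002,0,0,0],[0.65,0.03,0.035,-0.002,0,0,0],[0.65,0.016,0.03,-0.002,0,0,0],[0.65,0,0.015,0,0,0,0],[0.65,0,0,0,0,0,0],[0.65,0,0,0,0,0,0],[0.65,0,0,0,0,0,0]]'
python3 - <<'E'
from h import *
togo([.6308,.2863,.088],24)
im,d=get_image("top");cv2.imwrite("pics/t8.png",cv2.resize(im[100:280,130:390],(780,540)))
im,d=get_image("scene");cv2.imwrite("pics/s8.png",cv2.resize(im[120:270,200:400],(800,600)))
E
```

```text
clock: 15.15
position: [0.6317, 0.2844, 0.2022]
ee_rot: [0.898, 1.377, -0.898]
force: [-0.7, 1.2, -0.3]
width: 0.646
at [0.6317 0.2844 0.2022] shift [ 0.1142 -0.     -0.0022] turn [-0.0033  0.0002 -0.0002] F [-0.7  1.2 -0.3] w 0.646 t 15.15
```

View pics/s8.png

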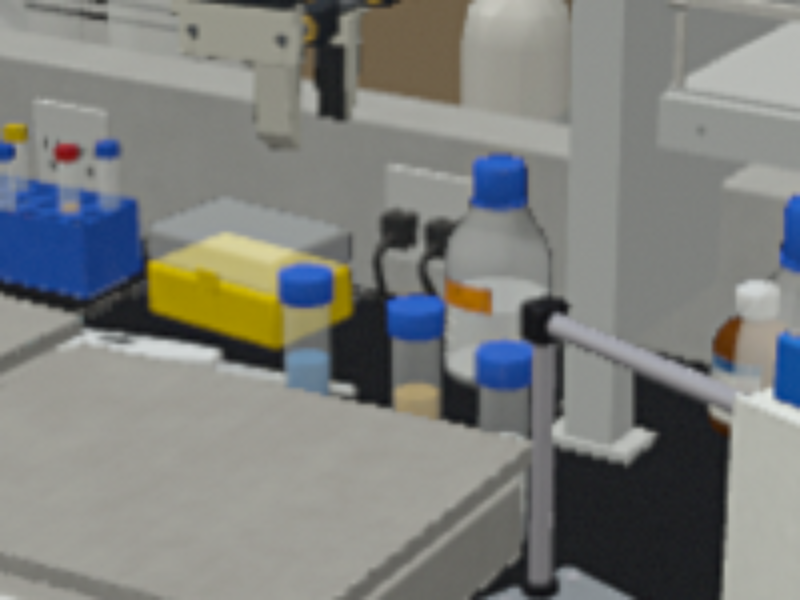

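s8 shows the fingers (800×600 crop (300,100)) above the blue-filled tube at (305,330), with the tan tube at (415,355) and the pale one at (503,385) clear. I'll descend and grip the cap.

```bash
python3 -m handwheel '[[0.65,0.02,0,-0.002,0,0,0],[0.65,0.03,0,0,0,0,0],[0.65,0.03,0,0,0,0,0],[0.65,0.02,0,0,0,0,0],[0.65,0.013,0,0,0,0,0],[0.65,0,0,0,0,0,0]]'
python3 -m handwheel '[[0.65,0,0,0,0,0,0],[0.3,0,0,0,0,0,0],[0.3,0,0,0,0,0,0],[0.3,0,0,0,0,0,0],[0.3,0,0,0,0,0,0],[0.3,0,0,0,0,0,0],[0.3,0,0,0,0,0,0],[0.3,0,0,0,0,0,0]]' 20
python3 -m handwheel '[[0.3,0,0,0,0,0,0],[0.3,0,0,0,0,0,0],[0.3,-0.015,0,0,0,0,0],[0.3,-0.03,0,0,0,0,0],[0.3,-0.04,0,0,0,0,0],[0.3,-0.04,0,0,0,0,0],[0.3,-0.03,0,0,0,0,0],[0.3,0,0,0,0,0,0],[0.3,0,0,0,0,0,0]]' 20
```

```text
clock: 15.85
position: [0.6299, 0.2871, 0.0875]
ee_rot: [0.895, 1.379, -0.899]
force: [0.7, 0.0, -1.0]
width: 0.647
clock: 16.65
position: [0.6315, 0.2876, 0.0892]
ee_rot: [0.897, 1.378, -0.896]
force: [-0.1, -0.3, 4.2]
width: 0.36
clock: 17.55
position: [0.631, 0.2874, 0.2446]
ee_rot: [0.898, 1.378, -0.896]
force: [-0.9, -0.3, -1.5]
width: 0.363
```

```bash
python3 -m handwheel '[[0.2,0,-0.015,0,0,0,0],[0.2,0,-0.03,0,0,0,0],[0.2,0,-0.04,0,0,0,0],[0.2,0,-0.04,0,0,0,0],[0.2,0,-0.04,0,0,0,0],[0.2,0,-0.03,0,0,0,0],[0.2,0,-0.018,0.01,0.02,0,0],[0.2,0,0,0.02,0.04,0,0],[0.2,0,0,0.03,0.06,0,0],[0.2,0,0,0.03,0.06,0,0]]' 20
python3 -m handwheel '[[0.2,0,0,0.03,0.06,0,0],[0.2,0,0,0.03,0.06,0,0],[0.2,0,0,0.03,0.06,0,0],[0.2,0,0,0.03,0.06,0,0],[0.2,0,0,0.03,0.06,0,0],[0.2,0,0,0.03,0.06,0,0],[0.2,0,0,0.03,0.06,0,0],[0.2,0,0,0.02,0.05,0,0],[0.2,0,0,0,0,0,0],[0.2,0,0,0,0,0,0]]' 20
python3 - <<'E'
from h import *
togo(stand(-.12,-.058,.089+.068),-12)
im,d=get_image("scene");cv2.imwrite("pics/s9.png",cv2.resize(im[160:360,240:480],(720,600)))
E
```

```text
clock: 18.55
position: [0.4675, 0.1156, 0.243]
ee_rot: [1.034, 1.311, -1.036]
force: [0.2, -0.1, -0.6]
width: 0.362
clock: 19.55
position: [0.4755, -0.1108, 0.2433]
ee_rot: [1.379, 1.09, -1.38]
force: [-0.2, 1.2, -0.7]
width: 0.357
at [ 0.4755 -0.1108  0.2433] shift [ 0.0863 -0.016   0.0225] turn [-0.0241  0.      0.001 ] F [-0.2  1.2 -0.7] w 0.357 t 19.55
```

View pics/s9.png

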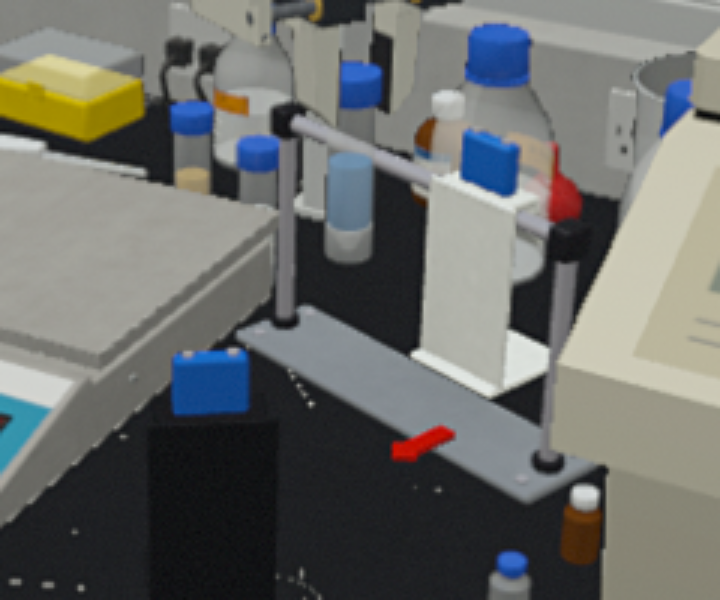

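s9 shows the blue tube held upright (crop (350,160)) and the screen (470,270) hanging upright. The tan and pale tubes are undisturbed. Now the final placing.

```bash
python3 -m handwheel '[[0.2,0,-0.008,0.011,-0.012,0,0],[0.2,0,-0.008,0.0115,-0.012,0,0],[0.2,0.015,0,0,0,0,0],[0.2,0.02,0,0,0,0,0],[0.2,0.02,0,0,0,0,0],[0.2,0.02,0,0,0,0,0],[0.2,0.011,0,0,0,0,0],[0.2,0,0,0,0,0,0],[0.2,0,0,0,0,0,0],[0.2,0,0,0,0,0,0]]' 20
python3 -m handwheel '[[0.2,0,0,0,0,0,0],[0.2,0,0,0,0,0,0],[0.2,0,0,0,0,0,0],[0.2,0,0,0,0,0,0],[0.2,0,0,0,0,0,0]]' 20
python3 - <<'E'
from chk import *
togo(stand(-.12,-.058,.089+.068),-12)
im,Q=chk(-.0567);cv2.imwrite("pics/s10.png",cv2.resize(im[160:360,240:480],(720,600)))
t,d=get_image("top");cv2.imwrite("pics/t10.png",cv2.resize(t[140:340,195:475],(784,560)))
q=S(cloud("top",d)[d>0]);m=(q[:,2]>.2)&(q[:,2]<.216)&(np.abs(q[:,0])<.02)&(np.abs(q[:,1]+.057)<.03);print("tab top",m.sum(),np.percentile(q[m],[3,50,97],axis=0).round(4).tolist() if m.sum()>5 else 0)
hsv=cv2.cvtColor(im,cv2.COLOR_BGR2HSV)
b=(hsv[...,0]>95)&(hsv[...,0]<115)&(hsv[...,1]>60)&(Q[...,2]>.06)&(Q[...,2]<.14)&(np.abs(Q[...,0]+.12)<.04)&(np.abs(Q[...,1]+.058)<.04);print("tube",b.sum(),np.percentile(Q[b],[3,50,97],axis=0).round(4).tolist())
# axis tilt from slices
for z in(.08,.10,.12):
    s=Q[b&(abs(Q[...,2]-z)<.008)];print(z,len(s),np.median(s,axis=0).round(4) if len(s) else 0)
E
```

```text
clock: 20.6
position: [0.4555, -0.1295, 0.1586]
ee_rot: [1.362, 1.102, -1.36]
force: [-0.3, -0.2, -0.1]
width: 0.359
clock: 21.1
position: [0.455, -0.1293, 0.1578]
ee_rot: [1.362, 1.103, -1.361]
force: [0.8, -0.7, -1.2]
width: 0.36
at [ 0.455  -0.1293  0.1578] shift [ 0.0008 -0.0004 -0.0002] turn [ 0.0004 -0.0001 -0.0001] F [ 0.8 -0.7 -1.2] w 0.36 t 21.1
TCP stand [-0.1197 -0.0583  0.1578]
face [-0.004   0.0056 -0.0143] 1329 y [-0.0913 -0.0582 -0.0218]
foot [ 0.0275 -0.076   0.0564] 204
tab top 8 [[-0.004, -0.0422, 0.2025], [0.001, -0.0404, 0.2104], [0.0053, -0.0396, 0.2123]]
tube 322 [[-0.1319, -0.0697, 0.0933], [-0.126, -0.0644, 0.1167], [-0.1149, -0.0537, 0.1388]]
0.08 0 0
0.1 103 [-0.1255 -0.0645  0.1   ]
0.12 112 [-0.1262 -0.0644  0.1195]
```

The numbers agree in both cameras, so I'm handing in.

```bash
python3 -c "
from cell import *
print(sign_off())"
```

```text
the job is handed in; nothing more can be done
None
```

I hung the white screen on the left end of the rail, slid it to the red pointer and let go. I then picked up the blue tube (the leftmost of the three) and handed in with it held in front of the screen, at about 21 s of the 64 s.

**Screen, last check:**
- It hangs with its origin about 51.5 mm above the worktop. Its x is about 1 mm off the rail, with the flat face to the robot and no tilt that matters.
- Its middle is at y ≈ −57 mm in the scene camera and −59.5 mm in the top camera. The pointer reads −57 mm and −59 mm in the same cameras, so each camera puts the screen within about 1 mm of the pointer.
- Those screen positions did not change after I released it.

**Blue tube, last check:**
- It is held by the cap, upright, about 120 mm in front of the rail. That is about 105 mm from the white face.
- It is in line with the pointer to about 1 mm, and its foot is about 69 mm above the worktop by the gripper's height.

**What did not go cleanly:**
- When I lowered the screen onto the rail, it touched about 5 mm sooner than I had worked out, and the wrist force briefly reached about 45–48 N. The tab slipped a few millimetres in the grip. I eased off and re-measured before sliding it.
- The last picture went past the 12-picture limit. The final check therefore rests on measured depth and the arm's state, not on a viewed picture.
- I did not re-measure the other two tubes and the vials at the end. They stood undisturbed in the last picture I could view.

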